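# Clamp the square punch with the ball knob

## Robot

A 6-joint arm with a two-finger parallel gripper is mounted at the origin on the work surface. World frame = base frame: x ahead of the robot, y to its left, z up, the work surface at z = 0. Lengths are in m, angles in degrees, forces in N, time in s.
With the tool pointing down it reaches from about 0.4 to 0.825 m from the base axis. Payload 7 kg.
Tool frame: the origin (TCP) lies midway between the tips of the shut fingers; the grasp point (between the pads) lies 19 mm behind it; z points along the fingers, y is the direction in which the jaws open and shut (so a half turn about z gives the same grasp; the last joint's range is limited). The gripper opens to 88 mm and grips with 3 to 60 N. Pads are 19 mm wide; open, the fingers measure 130 mm over their backs; the gripper's body (78 mm by 193 mm) begins 47 mm behind the grasp point.
Start: joints at [-53.165, 20.546, 0.682, 0, -70.136, -16.507], TCP at [0.234, -0.633, 0.227] pointing down, gripper open.
Joint ranges: [-176.03, 176.03], [-82.01, 121.73], [-58.28, 71.71], [-173.87, 95.51], [-174.79, -0.11], [-173.66, 173.66]. Speed limits (degrees/s): [136.94, 136.94, 172.46, 180, 180, 180].

## Interface

Orientations are given as [roll, pitch, yaw] about the fixed x, y, z axes, in that order (R = Rz(yaw) Ry(pitch) Rx(roll)).
In Python, from plant import sensors, cams, job gives the robot as it stands.
- The arm moves only by the tool move_arm, never from a script. Its argument "commands" is a list of rows, each a list of 7 numbers: the finger opening in cm, from 0 to 8.76, then the shift along the tool's x, y, z in cm, then the turn, a rotation vector about the tool's x, y, z in rad. In form: [[hand, x, y, z, wx, wy, wz], ...]. A call has exactly 8 rows; each row is the pose to reach, as a shift and turn from the pose commanded when the call began, along the tool's axes at that moment; what a row does not reach only later rows make up. A row lasts 1/8 s, in which the tool goes at most 62.5 mm and 10.7 degrees, less where a joint would pass 70% of its speed; a pose out of reach is approached as far as the arm can. A call with a gripper value outside its range is refused whole. The fingers move at their own pace and stop on an object; the grip force is fixed at half the most. Time passes only in rows, so rows that repeat a pose let the fingers close, or fill a call up. It gives the time, the measured TCP pose, the force and the opening at its end, in the units of the state.
- sensors.get_obs(): the state, without advancing time (a new reading comes with each control period).
- cams.snapshot(name): name is "side" or "top"; returns a dict with "frame" (420x560x3 uint8, red, green, blue), "camera_matrix" (3x3 intrinsics, pixels), "dist_coeffs" ([k1, k2, p1, p2, k3] as OpenCV has them; the pictures are not rectified), "R" (3x3) and "t" (3): a world point X has camera coordinates R X + t. Camera axes: x right, y down, z forward; pixel columns grow to the right and rows downward; lengths in m; the calibration is good to about 2 mm. A picture is of the moment at which its call begins. There is no depth.
- job.close_job(): hands the job in, once; it reports no verdict.
The state is a dict: "clock": time; "joint_pos": joint angles; "qvel": joint speeds; "tau": joint torques, N m; "tool_pos": TCP position; "orientation": TCP orientation; "force": force on the tool from outside, world axes, zero at the start; "moment": the same for the moment, N m; "opening": finger opening in m.
Only numpy, scipy, OpenCV 4.12 (cv2) and the standard library are available. Lean on these libraries where they do the work, as an engineer would, in place of code of your own. Each camera call takes 0.05 s, during which the arm holds its last target.

## Task

Stand the square steel punch upright, nose up, in the nest of the little cam clamp and let go of it; then take the smooth ball knob across its widest part and turn it clockwise, seen from above, until the plunger holds the punch snugly against the sprung stop with about 12 newtons (8 to 16 will do). Go by feel, since the stop is never set in quite the same place, and never let the plunger press the punch with more than 24 newtons. Let go of the knob and leave the other things on the shelf where they are.

Things in the scene. Friction and masses are not known exactly. Their poses are not given: they have to be found in the camera images.
- punch_center (a point): Middle of the bright steel square punch, half-way up its 66 mm, 33 mm above its foot; z along its length, x and y square to its flat faces. The shank is 24 x 24 mm and 56 mm tall, the nose on top 14 mm square and 10 mm tall. It stands nose up on the shelf. About 0.26 kg.
- punch: The same square punch; origin at the centre of its foot. A round punch of the same height, a brass sleeve and a low nylon die cap stand around it, about 0.1 m apart: the four can be in any order.
- nest (a point): Middle of the nest floor, the top of the clamp's base plate, 12 mm above the shelf; z up, +y along the plate towards the knob. The nest is an open-topped channel along y between two fixed walls, 29 mm apart inside, 10 mm thick, 52 mm long, 22 mm high above this floor. A punch set down square to the walls with its middle at y = 0 to 1.5 mm clears both ends.
- stop_place (a point): Usual middle of the sprung end stop's pad face, at nest y = -19.5 mm, 36 mm above the shelf. The real pad (24 mm wide, top 50 mm above the shelf) is set up to 5.5 mm either way along y from this point and is not measured. It gives 1 mm for every 6 N, 7 mm at most. The grey block behind it is 54 mm high over the shelf. The pressed punch slides along the floor to it.
- ball (a point): Centre of the smooth black ball knob, 44 mm across, on the knob's upright axis, 93 mm above the shelf and 116 mm from the nest middle in the nest's +y (fixed to the clamp, does not turn). Slippery, friction about 0.35, turned by friction only: pads closed above or below the equator slide off, and even at the equator it wants a firm grip (40 N or more) under load.
- knob_foot (a point): Foot of the knob's 14 mm stem, on the flat top of the housing 50 mm above the shelf; the ball's underside is 21 mm above it. Clockwise from above pushes the plunger out 15 mm per rad, 1.7 rad in all; it starts within 0.15 rad of its loose end, meets the punch pressed on the stop after 0.35 to 1.25 rad of turning, and stays where it is left.
- plunger: Plunger with a flat shoe (22 mm wide, 18 mm tall) that comes out of the housing towards the nest's -y; origin at the middle of its flat face, 36 mm above the shelf. Knob friction is 0.3 N m (at standstill it may read either way: go by the change); each newton on the punch adds 0.015 N m. Sliding the punch takes 2 N; on the stop the force climbs about 90 N per rad.
- clamp: The fixed cam clamp: steel base plate 76 x 236 x 12 mm (origin under it, on the shelf; z up, y as the nest's) with the nest middle at y = -46 mm and a grey housing, 56 mm in x, y = 20 to 100 mm, 50 mm high, with the ball knob's axis at y = +70 mm.
- round_punch: Bystander: round punch, 24 mm diameter, 66 mm tall; origin at the centre of its foot.
- sleeve: Bystander: brass ejector sleeve (tube), 30 mm across, 45 mm tall; origin at the centre of its foot.
- die_cap: Bystander: nylon die cap, 38 mm across, 24 mm tall; origin at the centre of its underside.
- gauge_block: Bystander: steel gauge block 35 x 12 x 30 mm; origin at the centre of its underside.
- die_ring: Bystander: dark steel die ring, 64 mm across, 22 mm tall; origin at the centre of its underside.
- spanner: Bystander: spanner 160 mm long, lying flat; origin on its underside.
Mind the look-alikes: they are no part of the job. Leave any green or red look-alike of the clamp alone.

How it is judged:
By the outcome, as a careful person would: the job done as asked, in the order asked, and still so for the second after the job is handed in, with the robot touching nothing.
It also fails if it takes over 64 s, if anything falls off the work surface, if the arm or the gripper's body presses on something with over 40 N, if the wrist force passes 120 N, or if a joint passes its speed limit or range.

## Working session

There is one attempt and no reset: what is moved stays moved. The work goes in short steps, Python scripts to look and compute and a tool call to move; the robot and the scene stay as the last step left them, time stands still between calls to the robot, and variables do not carry over. Pictures are saved under pics/ and viewed, and the job is handed in when it is done.

Besides the shell and the picture viewer there is one more tool, called after "Emit:" by a JSON object that holds its "api" and its "payload". move_arm: Moves the arm, as the interface text tells. Its arguments: {"type":"object","properties":{"commands":{"type":"array"}},"required":["commands"]}

```bash
mkdir -p pics; ls; cat > h.py <<'E'
import numpy as np, cv2, json
from plant import sensors,cams,job
E
python3 - <<'E'
from h import *
for n in("top","side"):
    s=cams.snapshot(n); cv2.imwrite(f"pics/{n}0.png",s["frame"][:,:,::-1]); np.savez(f"{n}0.npz",**s)
    print(n,s["camera_matrix"].tolist(),s["dist_coeffs"],np.round(s["R"],3).tolist(),s["t"], -s["R"].T@s["t"])
print(sensors.get_obs())
E
```

```text
pics
top [[544.3603167295599, 0.0, 277.0661943240439], [0.0, 544.3603167295599, 205.39646453268966], [0.0, 0.0, 1.0]] [-0.16299383  0.          0.          0.          0.        ] [[0.028, -1.0, 0.0], [-0.998, -0.028, -0.06], [0.06, 0.001, -0.998]] [-0.02442063  0.4697953   1.42300807] [ 0.38418612 -0.01307776  1.44861519]
side [[436.105159592056, 0.0, 281.71642177187107], [0.0, 436.105159592056, 204.6008816210632], [0.0, 0.0, 1.0]] [-0.07846404  0.          0.          0.          0.        ] [[-0.887, -0.46, 0.019], [-0.347, 0.641, -0.684], [0.303, -0.614, -0.729]] [0.42879863 0.23349108 0.85144774] [0.20364622 0.57016312 0.77252303]
{'clock': 0.1, 'joint_pos': array([-5.31636595e+01,  2.05874026e+01,  6.39000900e-01, -1.60066535e-02,
       -7.01350046e+01, -1.65064329e+01]), 'qvel': array([-0.06907469, -0.09777839,  0.08523105,  0.06148666,  0.05297447,
        0.00715673]), 'tau': array([-2.53027523e-03, -5.84164667e+01,  2.93752438e+01,  7.01559439e+00,
        1.02161805e-02, -3.30027137e-05]), 'tool_pos': array([ 0.23432481, -0.63256546,  0.22572083]), 'orientation': array([ 1.79915755e+02, -9.27167112e-03, -1.59675536e+02]), 'force': array([-0.28020325, -0.40984834,  0.13423698]), 'moment': array([-0.0088169 ,  0.00405393,  0.0396535 ]), 'opening': 0.08783252649772441}
```

View pics/top0.png

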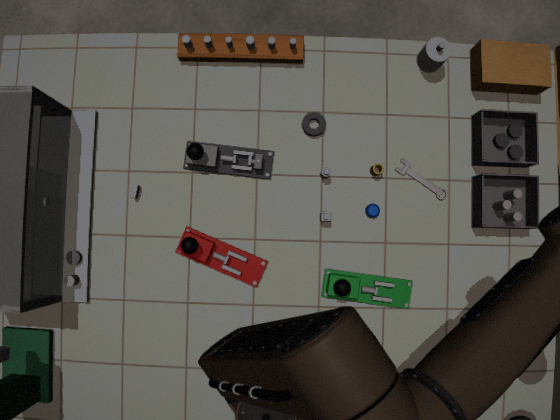

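View pics/side0.png

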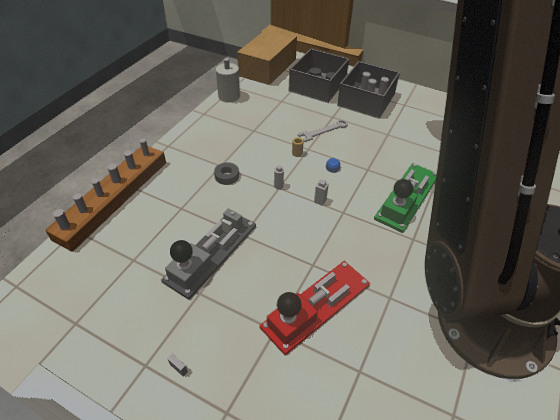

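The top view shows the grey clamp at about (228,160) with its ball at (195,150). The square punch is near (326,217), the round one at (326,173), the sleeve at (377,170) and the cap at (372,211). I'll zoom in next.

```bash
python3 - <<'E'
import cv2
a=cv2.imread("pics/top0.png"); c=a[130:190,170:290]; d=a[195:235,306:346]
cv2.imwrite("pics/c1.png",cv2.resize(c,None,fx=6,fy=6,interpolation=cv2.INTER_NEAREST))
cv2.imwrite("pics/c2.png",cv2.resize(d,None,fx=14,fy=14,interpolation=cv2.INTER_NEAREST))
s=cv2.imread("pics/side0.png"); 
cv2.imwrite("pics/c3.png",cv2.resize(s[200:300,155:265],None,fx=6,fy=6,interpolation=cv2.INTER_NEAREST))
cv2.imwrite("pics/c4.png",cv2.resize(s[155:215,265:345],None,fx=9,fy=9,interpolation=cv2.INTER_NEAREST))
E
```

```text
(no output)
```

View pics/c1.png

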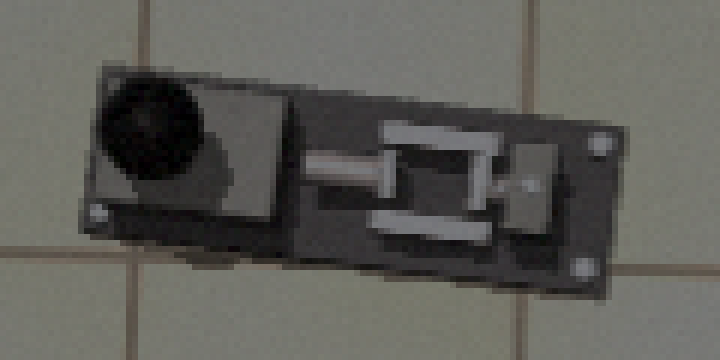

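View pics/c2.png

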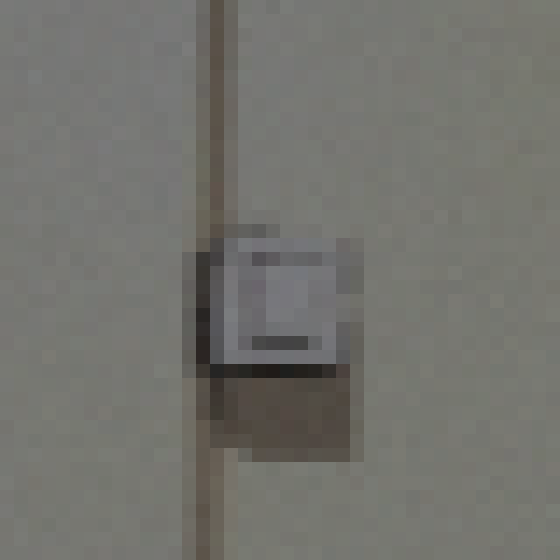

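View pics/c3.png

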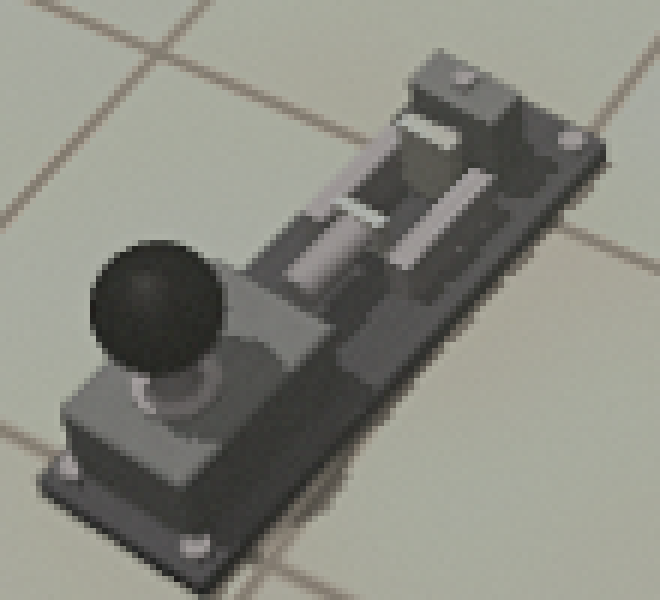

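View pics/c4.png

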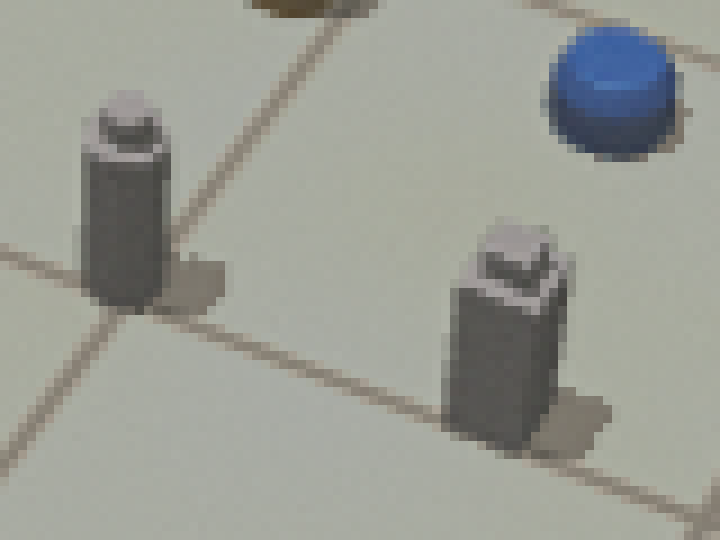

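```bash
cat >> h.py <<'E'
class Cam:
    def __init__(s,d):
        s.K=np.array(d["camera_matrix"]);s.D=np.array(d["dist_coeffs"]);s.R=np.array(d["R"]);s.t=np.array(d["t"]);s.c=-s.R.T@s.t
    def rays(s,uv):
        p=cv2.undistortPoints(np.array(uv,float).reshape(-1,1,2),s.K,s.D).reshape(-1,2)
        return np.c_[p,np.ones(len(p))]@s.R
    def plane(s,uv,z):
        r=s.rays(uv); return s.c+r*((z-s.c[2])/r[:,2])[:,None]
    def proj(s,X):
        return cv2.projectPoints(np.array(X,float).reshape(-1,1,3),cv2.Rodrigues(s.R)[0],s.t,s.K,s.D)[0].reshape(-1,2)
def tri(c1,u1,c2,u2):
    r1=c1.rays([u1])[0];r2=c2.rays([u2])[0]
    A=np.c_[r1,-r2];k,*_=np.linalg.lstsq(A,c2.c-c1.c,rcond=None)
    a=c1.c+k[0]*r1;b=c2.c+k[1]*r2
    return (a+b)/2,np.linalg.norm(a-b)
def load(n): return Cam(np.load(n+".npz"))
def crop2px(pts,x0,y0,s): return np.array(pts,float)/s-0.5+[x0,y0]
E
python3 - <<'E'
from h import *
np.set_printoptions(precision=4,suppress=True)
T=load("top0");S=load("side0")
# balls
def ball(n,lo,x0,x1,y0,y1):
    g=np.load(n+".npz")["frame"][y0:y1,x0:x1].max(2)
    m=(g<lo).astype(np.uint8)
    cs,_=cv2.findContours(m,cv2.RETR_EXTERNAL,cv2.CHAIN_APPROX_NONE); c=max(cs,key=cv2.contourArea)
    (x,y),r=cv2.minEnclosingCircle(c); M=cv2.moments(c)
    return (x+x0,y+y0),r,(M['m10']/M['m00']+x0,M['m01']/M['m00']+y0)
bt=ball("top0",38,180,210,135,170);bs=ball("side0",48,160,200,232,268);print(bt,bs)
print("ball",tri(T,bt[2],S,bs[2]),T.plane([bt[2]],.093),S.plane([bs[2]],.093))
tp=crop2px([(103,65),(628,127),(603,300),(80,235)],170,130,6)
print("plate top",T.plane(tp,.012))
sp=crop2px([(38,483),(205,590),(607,150)],155,200,6)
print("plate side",S.plane(sp,.012))
w=crop2px([(383,120),(503,133),(496,150),(383,147),(372,210),(493,222),(490,242),(372,233)],170,130,6)
print("walls top",T.plane(w,.034))
w=crop2px([(465,170),(492,172),(412,270),(388,262),(398,115),(460,135)],155,200,6)
print("wall side, ",S.plane(w[:4],.034))
# punch
p=crop2px([(217,238),(350,245),(345,365),(210,365)],306,195,14)
print("punch sh top",T.plane(p,.056),T.plane(p,.056).mean(0))
p=crop2px([(455,285),(535,312),(572,265),(490,236)],265,155,9)
print("punch side",S.plane(p,.056),S.plane(p,.056).mean(0))
p=crop2px([(447,428),(522,455)],265,155,9)
print("punch foot side",S.plane(p,.0))
E
```

```text
((194.9462366104126, 150.95698928833008), 9.006932258605957, (194.7647509578544, 150.9816091954023)) ((180.77058792114258, 251.08823585510254), 10.939041137695312, (180.69398907103826, 250.94485842026825))
ball (array([0.5988, 0.2012, 0.0946]), np.float64(0.004292267438663745)) [[0.5972 0.2003 0.093 ]] [[0.6018 0.2012 0.093 ]]
plate top [[0.6383 0.2362 0.012 ]
 [0.6162 0.0008 0.012 ]
 [0.5387 0.0096 0.012 ]
 [0.5615 0.2432 0.012 ]]
plate side [[0.6407 0.2378 0.012 ]
 [0.5655 0.2449 0.012 ]
 [0.5434 0.014  0.012 ]]
walls top [[0.6129 0.1079 0.034 ]
 [0.6085 0.0551 0.034 ]
 [0.6009 0.0579 0.034 ]
 [0.6009 0.1074 0.034 ]
 [0.573  0.1113 0.034 ]
 [0.5692 0.0582 0.034 ]
 [0.5604 0.0593 0.034 ]
 [0.5629 0.1109 0.034 ]]
wall side,  [[0.5747 0.0633 0.034 ]
 [0.5655 0.0594 0.034 ]
 [0.5667 0.1119 0.034 ]
 [0.5762 0.1129 0.034 ]]
punch sh top [[ 0.4553 -0.1242  0.056 ]
 [ 0.4547 -0.1486  0.056 ]
 [ 0.4327 -0.1482  0.056 ]
 [ 0.432  -0.1235  0.056 ]] [ 0.4437 -0.1361  0.056 ]
punch side [[ 0.4598 -0.123   0.056 ]
 [ 0.4373 -0.1239  0.056 ]
 [ 0.4358 -0.1447  0.056 ]
 [ 0.4593 -0.1444  0.056 ]] [ 0.448 -0.134  0.056]
punch foot side [[ 0.4587 -0.1254  0.    ]
 [ 0.4366 -0.126   0.    ]]
```

```bash
cat >> h.py <<'E'
from scipy.spatial.transform import Rotation as Ro
def go(cur_p,cur_o,p,yaw,roll=180,pitch=0):
    """shift (cm) and rotvec in tool axes from cur pose to target pose"""
    R0=Ro.from_euler('xyz',cur_o,degrees=True);R1=Ro.from_euler('xyz',[roll,pitch,yaw],degrees=True)
    return np.round(R0.inv().apply(np.array(p)-cur_p)*100,2),np.round((R0.inv()*R1).as_rotvec(),4)
E
python3 - <<'E'
from h import *
np.set_printoptions(precision=4,suppress=True)
o=sensors.get_obs()
print(go(np.array([.234,-.633,.227]),[180,0,-159.67],[.446,-.135,.15],-89))
T=load("top0");S=load("side0")
yh=np.array([.0958,.9954]);xh=np.array([.9954,-.0958])
B=np.array([.599,.201])
def cl(P,off): d=P[:,:2]+off-B; return np.c_[d@xh,d@yh+.116]
# shoe right edge top z .045 ; pad left edge top z .050
s=crop2px([(397,150),(394,197)],170,130,6);p=crop2px([(474,150),(470,208)],170,130,6)
print(cl(T.plane(s,.045),[.002,.001]),cl(T.plane(p,.050),[.002,.001]))
# side: shoe far-edge, pad front edge
s=crop2px([(335,205),(382,226)],155,200,6);p=crop2px([(395,126),(452,150)],155,200,6)
print(cl(S.plane(s,.045),[-.002,-.001]),cl(S.plane(p,.050),[-.002,-.001]))
E
```

```text
(array([-37.18,  39.33,   7.7 ]), array([ 0.    ,  0.    , -1.2334]))
[[ 0.0106  0.0169]
 [-0.0099  0.0155]] [[ 0.014  -0.0166]
 [-0.0113 -0.0182]]
[[ 0.0096  0.0215]
 [-0.0104  0.0196]] [[ 0.0121 -0.0169]
 [-0.0123 -0.0193]]
```

Emit:
{"api": "move_arm", "payload": {"commands": [[8.7, -4.6, 4.9, 0, 0, 0, -0.15], [8.7, -9.2, 9.8, 0, 0, 0, -0.31], [8.7, -13.8, 14.7, 0, 0, 0, -0.46], [8.7, -18.4, 19.6, 0, 0, 0, -0.62], [8.7, -23, 24.5, 0, 0, 0, -0.77], [8.7, -27.6, 29.3, 0, 0, 0, -0.93], [8.7, -32.2, 34.2, 1.5, 0, 0, -1.08], [8.7, -37.2, 39.3, 3, 0, 0, -1.23]]}}

```text
clock: 1.1
tool_pos: [0.4299, -0.1726, 0.205]
orientation: [-179.9, 0.0, -88.9]
force: [2.0, -0.4, 0.2]
opening: 0.0872
```

Emit:
{"api": "move_arm", "payload": {"commands": [[8.7, 0, 0, 0, 0, 0, 0], [8.7, 0, 0, 0, 0, 0, 0], [8.7, 0, 0, 4, 0, 0, 0], [8.7, 0, 0, 8, 0, 0, 0], [8.7, 0, 0, 12, 0, 0, 0], [8.7, 0, 0, 15, 0, 0, 0], [8.7, 0, 0, 16.8, 0, 0, 0], [8.7, 0, 0, 16.8, 0, 0, 0]]}}

```text
clock: 2.1
tool_pos: [0.4279, -0.176, 0.0359]
orientation: [179.8, -0.0, -89.4]
force: [0.3, 0.0, 0.6]
opening: 0.0872
```

```bash
python3 - <<'E'
from h import *
s=cams.snapshot("side"); f=s["frame"][110:260,230:400,::-1]
cv2.imwrite("pics/s1.png",cv2.resize(f,None,fx=4,fy=4,interpolation=cv2.INTER_NEAREST))
print(sensors.get_obs()["tool_pos"],sensors.get_obs()["orientation"])
E
```

```text
[ 0.42886881 -0.17579745  0.03683651] [ 1.79932527e+02 -8.91649985e-03 -8.93433987e+01]
```

View pics/s1.png

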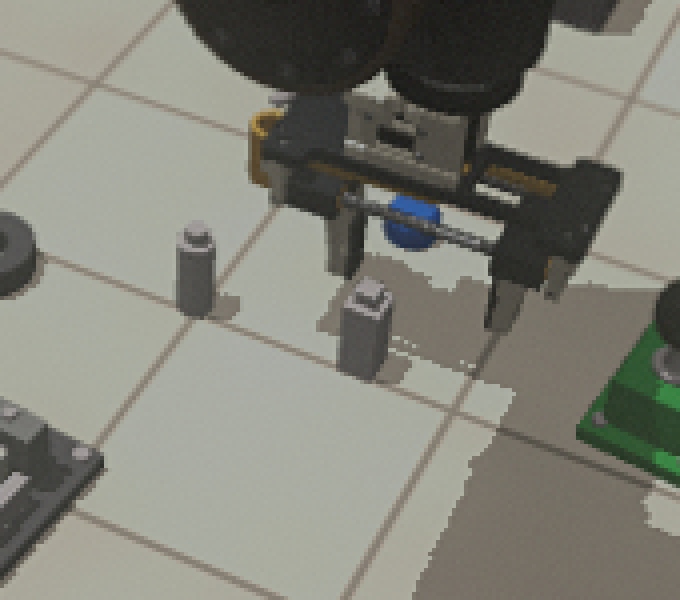

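The side view shows that the arm stopped short of the target. The open jaws sit about 4 cm in −y of the punch (punch at crop (365,330)), and nothing has been touched. I'll slide over the punch and close.

Emit:
{"api": "move_arm", "payload": {"commands": [[8.7, 0, -1.7, 0.3, 0, 0, 0], [8.7, -2, -1.7, 0.6, 0, 0, 0], [8.7, -4.1, -1.7, 0.9, 0, 0, 0], [8.7, -4.1, -1.7, 0.9, 0, 0, 0], [8.7, -4.1, -1.7, 0.9, 0, 0, 0], [4, -4.1, -1.7, 0.9, 0, 0, 0], [4, -4.1, -1.7, 0.9, 0, 0, 0], [4, -4.1, -1.7, 0.9, 0, 0, 0]]}}

```text
clock: 3.15
tool_pos: [0.4458, -0.1336, 0.0279]
orientation: [-180.0, -0.0, -89.2]
force: [-0.3, 0.1, -0.2]
opening: 0.0629
```

```bash
python3 - <<'E'
from h import *
s=cams.snapshot("side"); f=s["frame"][110:260,230:400,::-1]
cv2.imwrite("pics/s2.png",cv2.resize(f,None,fx=4,fy=4,interpolation=cv2.INTER_NEAREST))
for i in range(1): o=sensors.get_obs(); print(o["tool_pos"],o["orientation"],o["opening"])
E
```

```text
[ 0.44584451 -0.13357409  0.02790584] [ 1.79999011e+02 -1.29970467e-03 -8.92192731e+01] 0.05858379740571333
```

View pics/s2.png

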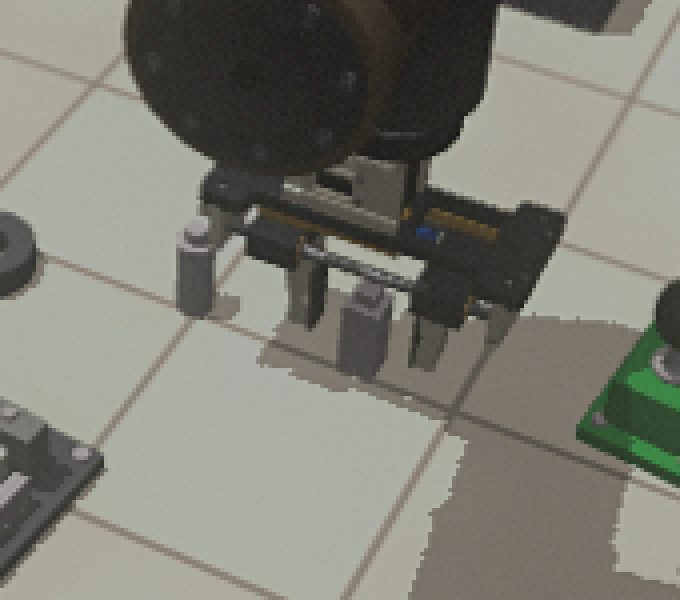

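```bash
python3 - <<'E'
from h import *
np.set_printoptions(precision=4,suppress=True)
S=load("side0")
p=crop2px([(290,320),(310,328),(327,318),(411,362),(433,368),(448,355)],230,110,4)
print(S.plane(p,.028))
E
```

```text
[[ 0.4929 -0.1244  0.028 ]
 [ 0.4793 -0.124   0.028 ]
 [ 0.4739 -0.1367  0.028 ]
 [ 0.4144 -0.1269  0.028 ]
 [ 0.4009 -0.1286  0.028 ]
 [ 0.3971 -0.1428  0.028 ]]
```

Emit:
{"api": "move_arm", "payload": {"commands": [[1.5, 0, 0, 0, 0, 0, 0], [1.5, 0, 0, 0, 0, 0, 0], [1.5, 0, 0, 0, 0, 0, 0], [1.5, 0, 0, 0, 0, 0, 0], [1.5, 0, 0, 0, 0, 0, 0], [1.5, 0, 0, 0, 0, 0, 0], [1.5, 0, 0, 0, 0, 0, 0], [1.5, 0, 0, 0, 0, 0, 0]]}}

```text
clock: 4.2
tool_pos: [0.4463, -0.1333, 0.0281]
orientation: [-180.0, 0.0, -89.2]
force: [3.7, 0.5, 2.1]
opening: 0.0241
```

Emit:
{"api": "move_arm", "payload": {"commands": [[1.5, 0, 0, -3, 0, 0, 0], [1.5, 0, 0, -7, 0, 0, 0], [1.5, 0, 0, -10.7, 0, 0, 0], [1.5, -4, -2.7, -10.7, 0, 0, 0.02], [1.5, -9, -6, -10.7, 0, 0, 0.05], [1.5, -14, -9.3, -10.7, 0, 0, 0.08], [1.5, -18.5, -12.4, -10.7, 0, 0, 0.11], [1.5, -21.75, -14.5, -10.7, 0, 0, 0.11]]}}

```text
clock: 5.2
tool_pos: [0.5875, 0.0878, 0.1336]
orientation: [179.8, -0.1, -95.5]
force: [-0.0, -1.3, -1.8]
opening: 0.0233
```

```bash
python3 - <<'E'
from h import *
for n,b in(("side",(130,300,150,300)),("top",(110,210,160,290))):
    s=cams.snapshot(n); np.savez(n+"1.npz",**s); f=s["frame"][b[0]:b[1],b[2]:b[3],::-1]
    cv2.imwrite(f"pics/{n}3.png",cv2.resize(f,None,fx=4.5 if n=="side" else 6,fy=4.5 if n=="side" else 6,interpolation=cv2.INTER_NEAREST))
    o=sensors.get_obs(); print(o["tool_pos"],o["orientation"],o["opening"],o["force"])
E
```

```text
[0.59014133 0.09071656 0.13357999] [ 1.79961222e+02 -2.24191208e-02 -9.53773438e+01] 0.023726079909196576 [ 5.82735733  3.90055801 -1.14696978]
[0.5885225  0.08874931 0.13336368] [ 1.79890078e+02 -5.27247766e-02 -9.53664176e+01] 0.02385983451418863 [-0.28458647 -0.77489853 -2.87055613]
```

View pics/side3.png

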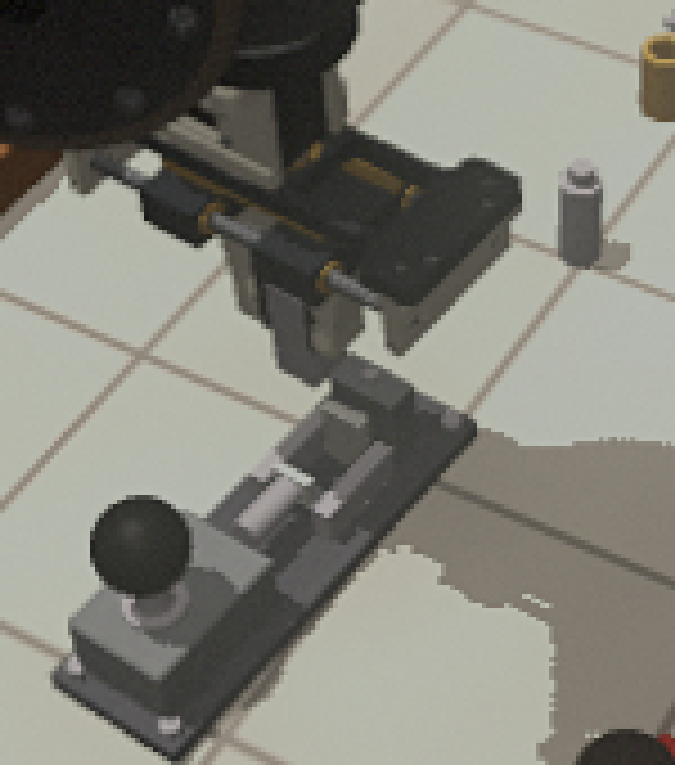

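View pics/top3.png

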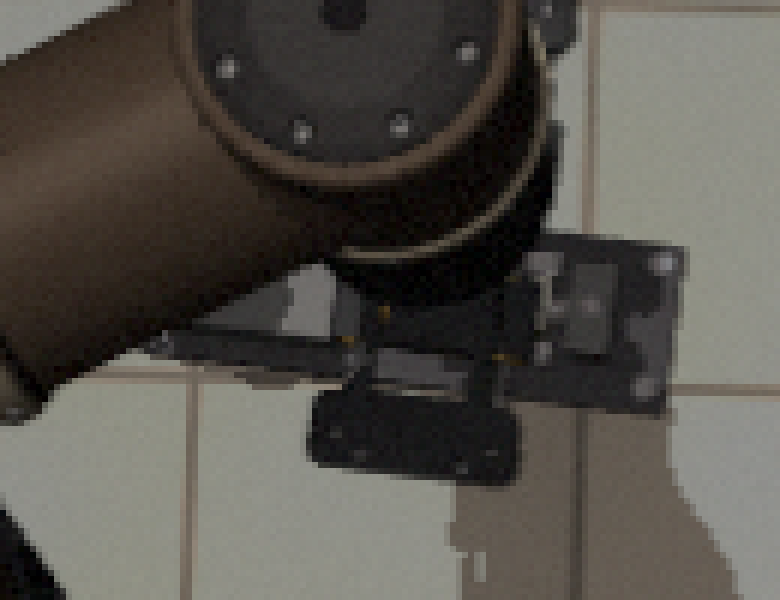

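The side view shows the punch held straight above the nest, but the top view is blocked by the wrist. I'll lower to just above the walls and let the arm settle before measuring again.

Emit:
{"api": "move_arm", "payload": {"commands": [[1.5, 0, 0, 1.5, 0, 0, 0], [1.5, 0, 0, 3.5, 0, 0, 0], [1.5, 0, 0, 5, 0, 0, 0], [1.5, 0, 0, 5, 0, 0, 0], [1.5, 0, 0, 5, 0, 0, 0], [1.5, 0, 0, 5, 0, 0, 0], [1.5, 0, 0, 5, 0, 0, 0], [1.5, 0, 0, 5, 0, 0, 0]]}}

```text
clock: 6.3
tool_pos: [0.5879, 0.0862, 0.0852]
orientation: [-180.0, 0.0, -95.5]
force: [0.3, -0.0, -2.5]
opening: 0.0237
```

```bash
python3 - <<'E'
from h import *
s=cams.snapshot("side"); np.savez("side2.npz",**s); f=s["frame"][175:260,180:270,::-1]
cv2.imwrite(f"pics/side4.png",cv2.resize(f,None,fx=7,fy=7,interpolation=cv2.INTER_NEAREST))
o=sensors.get_obs(); print(o["tool_pos"],o["orientation"],o["opening"],o["force"])
E
```

```text
[0.58785189 0.08620254 0.08513145] [-1.79982160e+02  1.09336307e-02 -9.54962212e+01] 0.023863160718877945 [ 0.02999386  0.22206027 -2.26434136]
```

View pics/side4.png

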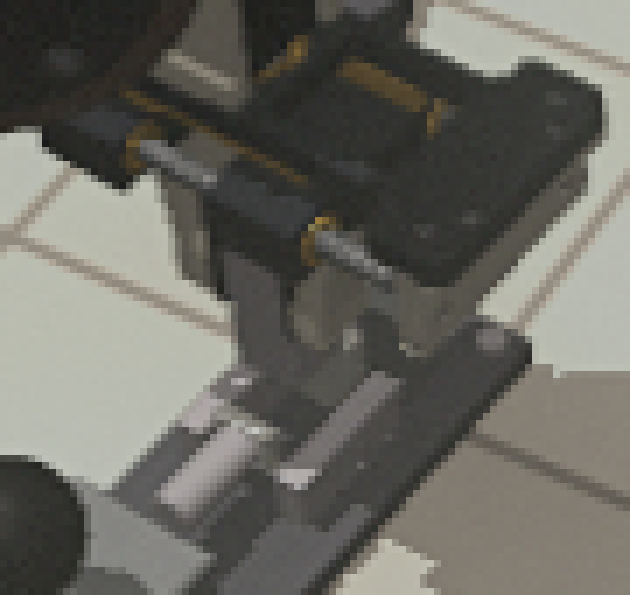

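```bash
python3 - <<'E'
from h import *
np.set_printoptions(precision=4,suppress=True)
s=np.load("side2.npz")["frame"][205:262,190:265,::-1]
g=cv2.resize(s,None,fx=10,fy=10,interpolation=cv2.INTER_CUBIC)
g=cv2.convertScaleAbs(g,alpha=1.8,beta=-60)
cv2.imwrite("pics/side5.png",g)
S=load("side0");yh=np.array([.0958,.9954]);xh=np.array([.9954,-.0958])
N=np.array([.5879,.0855])+[.002,.001]   # side-cam frame nest estimate
X=lambda x,y,z:[*(N+x*xh+y*yh),z]
# predicted pixels in the crop for nest features/punch
f={"foot++":(.012,.0127,.057),"foot-+":(-.012,.0127,.057),"foot--":(-.012,-.0113,.057),
"wall-in+":(-.0145,.026,.034),"wall-out+":(-.0245,.026,.034),"wall-out-":(-.0245,-.026,.034),"wall-in-":(-.0145,-.026,.034),"wall+out+":(.0245,.026,.034),"wall+in+":(.0145,.026,.034)}
for k,v in f.items(): print(k,((S.proj([X(*v)])[0]-[190,205]+.5)*10))
E
```

```text
foot++ [220.0295 224.8416]
foot-+ [308.0957 273.0547]
foot-- [377.5083 201.6786]
wall-in+ [287.7546 386.363 ]
wall-out+ [324.5568 406.9862]
wall-out- [471.1959 251.5762]
wall-in- [434.9367 232.1855]
wall+out+ [147.0938 307.4382]
wall+in+ [182.7295 327.4486]
```

View pics/side5.png

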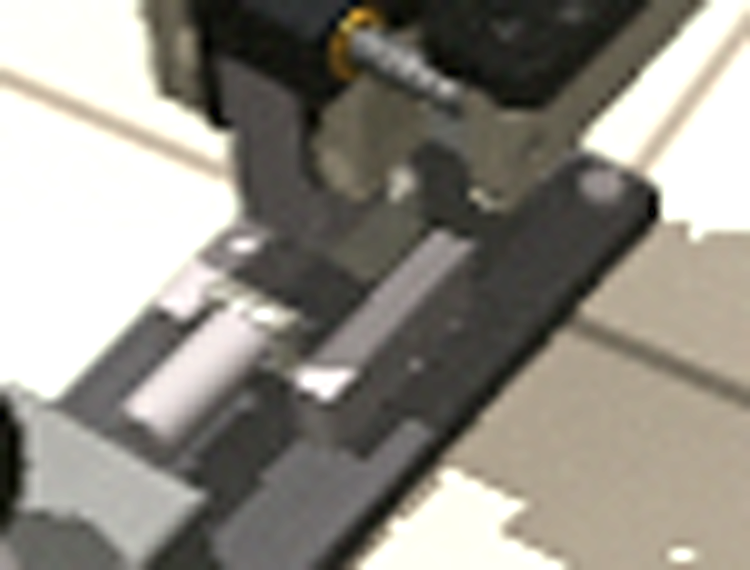

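```bash
python3 - <<'E'
from h import *
s=np.load("side2.npz")["frame"][200:245,200:245,::-1]
g=cv2.resize(s,None,fx=13,fy=13,interpolation=cv2.INTER_NEAREST)
g=(255*np.clip(g/160.,0,1)**.6).astype(np.uint8)
cv2.imwrite("pics/side6.png",g)
E
```

```text
(no output)
```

View pics/side6.png

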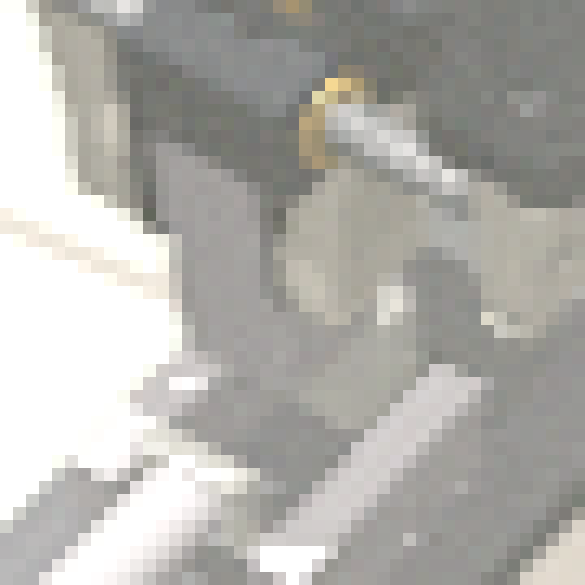

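Emit:
{"api": "move_arm", "payload": {"commands": [[1.5, -0.04, -0.06, 0, 0, 0, 0], [1.5, -0.08, -0.12, 0, 0, 0, 0], [1.5, -0.08, -0.12, 0.8, 0, 0, 0], [1.5, -0.08, -0.12, 1.6, 0, 0, 0], [1.5, -0.08, -0.12, 2.1, 0, 0, 0], [1.5, -0.08, -0.12, 2.5, 0, 0, 0], [1.5, -0.08, -0.12, 2.8, 0, 0, 0], [1.5, -0.08, -0.12, 2.8, 0, 0, 0]]}}

```text
clock: 7.35
tool_pos: [0.589, 0.0868, 0.0567]
orientation: [180.0, -0.0, -95.5]
force: [0.2, -0.7, -3.0]
opening: 0.0239
```

```bash
python3 - <<'E'
from h import *
s=cams.snapshot("side"); np.savez("side3.npz",**s); f=s["frame"][190:255,190:270,::-1]
g=cv2.resize(f,None,fx=9,fy=9,interpolation=cv2.INTER_NEAREST)
cv2.imwrite("pics/side7.png",(255*np.clip(g/160.,0,1)**.6).astype(np.uint8))
o=sensors.get_obs(); print(o["tool_pos"],o["orientation"],o["opening"],o["force"],o["moment"])
E
```

```text
[0.58909849 0.0868235  0.05693159] [-1.79999280e+02 -2.22464005e-03 -9.54976847e+01] 0.0238625073753794 [ 0.16960039 -0.21387914 -3.13956297] [-0.00241224  0.12005037  0.0262789 ]
```

View pics/side7.png

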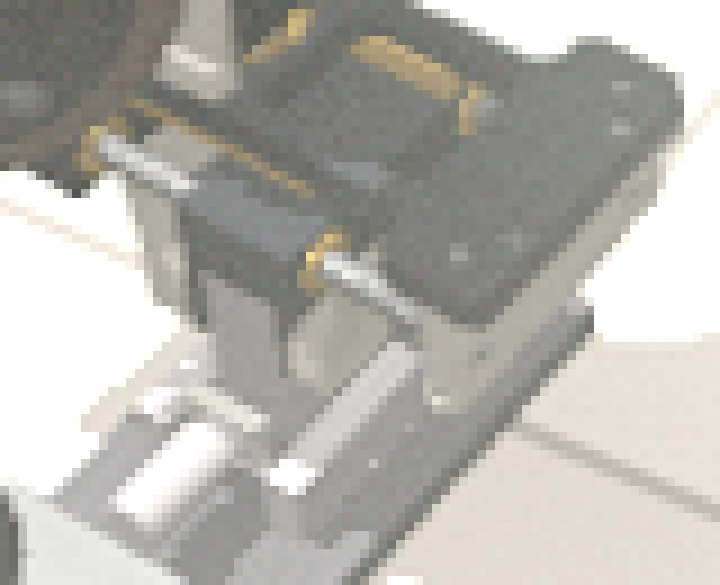

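Fz reads only the punch's weight with the foot about 5 mm below the wall tops, so it is in the channel. I'll go on down to the floor.

Emit:
{"api": "move_arm", "payload": {"commands": [[1.5, 0, 0, 0.4, 0, 0, 0], [1.5, 0, 0, 0.8, 0, 0, 0], [1.5, 0, 0, 1.2, 0, 0, 0], [1.5, 0, 0, 1.4, 0, 0, 0], [1.5, 0, 0, 1.5, 0, 0, 0], [1.5, 0, 0, 1.6, 0, 0, 0], [1.5, 0, 0, 1.65, 0, 0, 0], [1.5, 0, 0, 1.65, 0, 0, 0]]}}

```text
clock: 8.4
tool_pos: [0.5891, 0.0869, 0.0405]
orientation: [-180.0, 0.0, -95.5]
force: [-0.3, -0.5, -1.9]
opening: 0.0238
```

```bash
python3 - <<'E'
from h import *
s=cams.snapshot("side"); np.savez("side4.npz",**s); f=s["frame"][190:255,190:270,::-1]
g=cv2.resize(f,None,fx=9,fy=9,interpolation=cv2.INTER_NEAREST)
cv2.imwrite("pics/side8.png",(255*np.clip(g/160.,0,1)**.6).astype(np.uint8))
o=sensors.get_obs(); print(o["tool_pos"],o["orientation"],o["opening"],o["force"],o["moment"])
E
```

```text
[0.58913138 0.08688061 0.04050682] [-1.79990328e+02  4.40859019e-03 -9.54954119e+01] 0.023499637240110147 [ 0.54860938 -0.65006711 -1.69244894] [0.0361358  0.08803413 0.00477603]
```

View pics/side8.png

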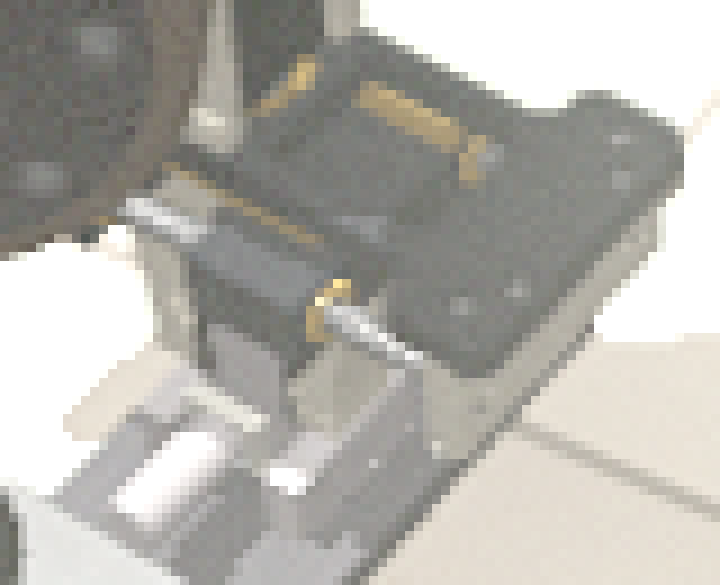

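Emit:
{"api": "move_arm", "payload": {"commands": [[1.5, 0, 0, 0.05, 0, 0, 0], [1.5, 0, 0, 0.09, 0, 0, 0], [1.5, 0, 0, 0.09, 0, 0, 0], [5, 0, 0, 0.09, 0, 0, 0], [5, 0, 0, 0.09, 0, 0, 0], [5, 0, 0, 0.09, 0, 0, 0], [5, 0, 0, 0.09, 0, 0, 0], [5, 0, 0, 0.09, 0, 0, 0]]}}

```text
clock: 9.45
tool_pos: [0.5891, 0.0868, 0.0394]
orientation: [180.0, -0.0, -95.5]
force: [1.4, -0.1, -0.2]
opening: 0.0497
```

```bash
python3 - <<'E'
from h import *
s=cams.snapshot("side"); f=s["frame"][190:255,190:270,::-1]
g=cv2.resize(f,None,fx=9,fy=9,interpolation=cv2.INTER_NEAREST)
cv2.imwrite("pics/side9.png",(255*np.clip(g/160.,0,1)**.6).astype(np.uint8))
o=sensors.get_obs(); print(o["tool_pos"],o["orientation"],o["opening"],o["force"],o["moment"])
E
```

```text
[0.58906933 0.08683204 0.03946791] [-1.79999910e+02  1.56197089e-03 -9.55011071e+01] 0.049830615986300515 [-0.40635405  0.09028433  0.15881614] [-0.0170908   0.10369329  0.03153984]
```

View pics/side9.png

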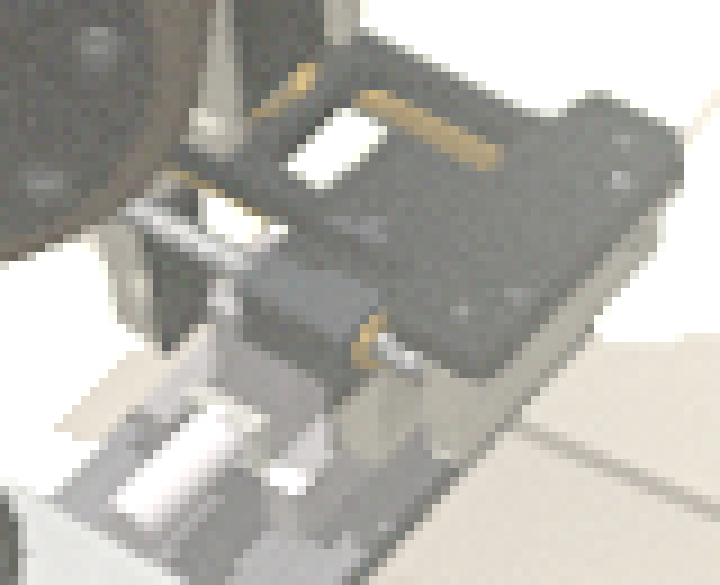

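Emit:
{"api": "move_arm", "payload": {"commands": [[5, 0, 0, -2, 0, 0, 0], [5, 0, 0, -5, 0, 0, 0], [6, 0, 0, -8, 0, 0, 0], [8.7, 0, 0, -9.5, 0, 0, 0], [8.7, -4, 0, -9.5, 0, 0, 0], [8.7, -8, 0, -9.5, 0, 0, 0], [8.7, -11.6, 0, -9.5, 0, 0, 0], [8.7, -11.6, 0, -9.5, 0, 0, 0]]}}

```text
clock: 10.5
tool_pos: [0.6, 0.2044, 0.1335]
orientation: [180.0, -0.0, -95.4]
force: [-0.3, -1.1, 0.4]
opening: 0.0869
```

Emit:
{"api": "move_arm", "payload": {"commands": [[8.7, 0, 0, 0, 0, 0, 0], [8.7, 0, 0, 0, 0, 0, 0], [8.7, 0, 0, 0, 0, 0, 0], [8.7, 0, 0, 0, 0, 0, 0], [8.7, 0, 0, 0, 0, 0, 0], [8.7, 0, 0, 0, 0, 0, 0], [8.7, 0, 0, 0, 0, 0, 0], [8.7, 0, 0, 0, 0, 0, 0]]}}

```text
clock: 11.5
tool_pos: [0.6002, 0.2023, 0.1345]
orientation: [180.0, -0.0, -95.5]
force: [0.2, 0.1, -0.3]
opening: 0.0871
```

```bash
python3 - <<'E'
from h import *
for n,b in(("side",(170,300,140,280)),("top",(120,200,160,290))):
    s=cams.snapshot(n); np.savez(n+"5.npz",**s); f=s["frame"][b[0]:b[1],b[2]:b[3],::-1]
    g=cv2.resize(f,None,fx=5,fy=5,interpolation=cv2.INTER_NEAREST)
    cv2.imwrite(f"pics/{n}10.png",(255*np.clip(g/170.,0,1)**.7).astype(np.uint8))
    o=sensors.get_obs(); print(o["tool_pos"],o["orientation"],o["opening"],o["force"],o["moment"],o["joint_pos"])
E
```

```text
[0.60018058 0.20235523 0.13448671] [ 1.79999222e+02  1.76925656e-04 -9.54949177e+01] 0.08673780655402981 [ 0.69978045 -0.06634675 -0.11920258] [0.01108017 0.0698562  0.05207972] [ 3.62586780e+01  2.06965665e+01 -1.17966759e+01 -7.70929818e-04
 -5.75072203e+01 -4.17531815e+01]
[0.60015849 0.20234132 0.13448695] [ 1.79998553e+02 -1.66523897e-04 -9.54949101e+01] 0.08676417891792433 [-0.19914398 -0.42691735 -0.14086834] [ 0.06953918  0.06117341 -0.04303566] [ 3.62587348e+01  2.06947953e+01 -1.17992821e+01 -9.95094869e-04
 -5.75071129e+01 -4.17531103e+01]
```

View pics/side10.png

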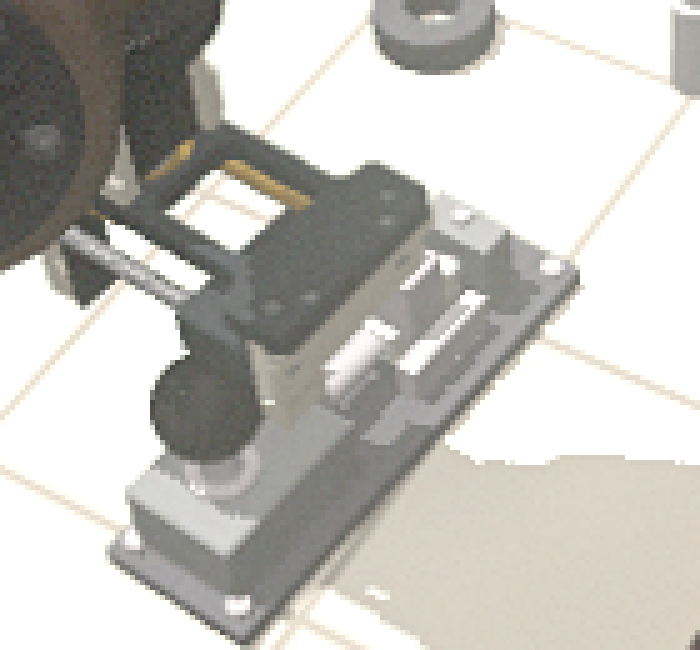

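View pics/top10.png

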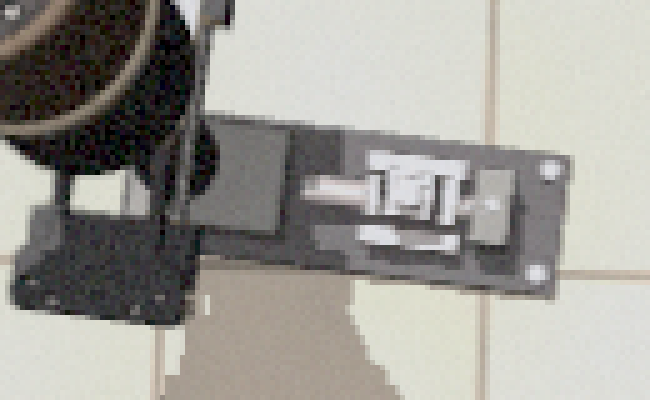

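The punch stands square in the nest with gaps at both ends (top crop (408,190)). The ball is directly below the open jaws. Next I'll lower to its equator and grip.

Emit:
{"api": "move_arm", "payload": {"commands": [[8.7, 0, 0, 2, 0, 0, 0], [8.7, 0, 0, 4, 0, 0, 0], [8.7, 0, 0, 5.5, 0, 0, 0], [8.7, 0, 0, 6.05, 0, 0, 0], [8.7, 0, 0, 6.05, 0, 0, 0], [6, 0, 0, 6.05, 0, 0, 0], [5, 0, 0, 6.05, 0, 0, 0], [5, 0, 0, 6.05, 0, 0, 0]]}}

```text
clock: 12.6
tool_pos: [0.6004, 0.2024, 0.0744]
orientation: [-180.0, 0.0, -95.5]
force: [-0.6, 0.7, 1.1]
opening: 0.0627
```

```bash
python3 - <<'E'
from h import *
s=cams.snapshot("side"); f=s["frame"][170:300,140:280,::-1]
g=cv2.resize(f,None,fx=5,fy=5,interpolation=cv2.INTER_NEAREST)
cv2.imwrite(f"pics/side11.png",(255*np.clip(g/170.,0,1)**.7).astype(np.uint8))
o=sensors.get_obs(); print(o["tool_pos"],o["orientation"],o["opening"],o["force"],o["moment"])
E
```

```text
[0.60032071 0.20236761 0.07434378] [-1.79974581e+02  2.19371086e-02 -9.55016841e+01] 0.05846693165788565 [-0.77581384  0.33038815 -0.76876121] [0.0421233  0.06796053 0.00843761]
```

View pics/side11.png

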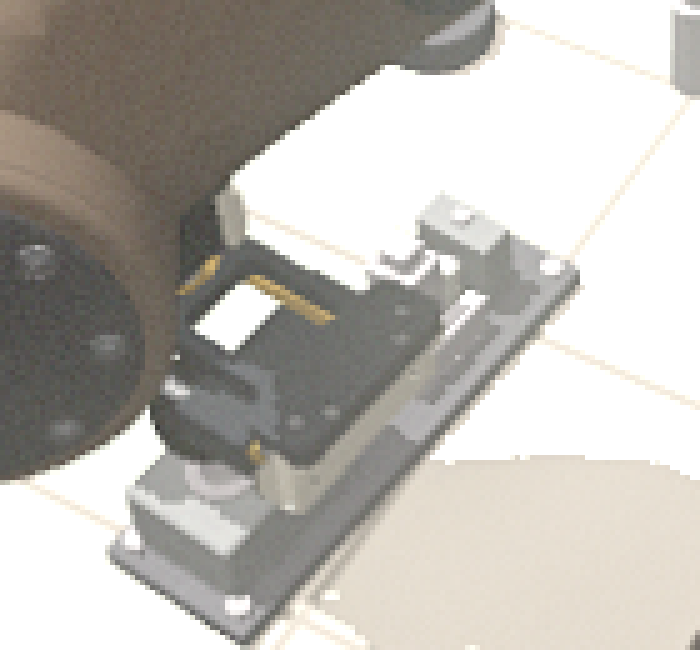

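Emit:
{"api": "move_arm", "payload": {"commands": [[3.5, 0, 0, 0, 0, 0, 0], [3.5, 0, 0, 0, 0, 0, 0], [3.5, 0, 0, 0, 0, 0, 0], [3.5, 0, 0, 0, 0, 0, 0], [3.5, 0, 0, 0, 0, 0, 0], [3.5, 0, 0, 0, 0, 0, 0], [3.5, 0, 0, 0, 0, 0, 0], [3.5, 0, 0, 0, 0, 0, 0]]}}

```text
clock: 13.65
tool_pos: [0.6011, 0.2023, 0.0742]
orientation: [-179.9, 0.0, -95.5]
force: [5.5, -2.3, -2.3]
opening: 0.0428
```

```bash
cat > st.py <<'E'
from h import *
np.set_printoptions(precision=4,suppress=True)
o=sensors.get_obs()
print(o["clock"],o["tool_pos"],o["orientation"],o["opening"],o["force"],o["moment"],o["joint_pos"][[0,5]],o["tau"][5])
E
python3 st.py
```

```text
13.65 [0.6011 0.2023 0.0742] [-179.9225    0.02    -95.5015] 0.042806737454000404 [ 5.5026 -2.3288 -2.2947] [-0.5432 -1.5082 -0.0191] [ 36.2243 -41.7561] 0.052850868087261915
```

Emit:
{"api": "move_arm", "payload": {"commands": [[3.5, 0, -0.04, 0, 0, 0, 0], [3.5, 0, -0.07, 0, 0, 0, 0.05], [3.5, 0, -0.07, 0, 0, 0, 0.1], [3.5, 0, -0.07, 0, 0, 0, 0.15], [3.5, 0, -0.07, 0, 0, 0, 0.2], [3.5, 0, -0.07, 0, 0, 0, 0.25], [3.5, 0, -0.07, 0, 0, 0, 0.3], [3.5, 0, -0.07, 0, 0, 0, 0.35]]}}

```text
clock: 14.65
tool_pos: [0.6018, 0.2021, 0.0742]
orientation: [-179.9, 0.0, -115.6]
force: [6.5, -3.3, -3.1]
opening: 0.0428
```

```bash
python3 st.py; python3 - <<'E'
from h import *
s=cams.snapshot("side"); np.savez("side6.npz",**s);f=s["frame"][170:300,140:280,::-1]
g=cv2.resize(f,None,fx=5,fy=5,interpolation=cv2.INTER_NEAREST)
cv2.imwrite(f"pics/side12.png",(255*np.clip(g/170.,0,1)**.7).astype(np.uint8))
s=cams.snapshot("top"); np.savez("top6.npz",**s);f=s["frame"][130:190,210:290,::-1]
g=cv2.resize(f,None,fx=8,fy=8,interpolation=cv2.INTER_NEAREST)
cv2.imwrite(f"pics/top12.png",(255*np.clip(g/170.,0,1)**.7).astype(np.uint8))
E
python3 st.py
```

```text
14.65 [0.6018 0.2021 0.0742] [-179.925     0.0289 -115.6027] 0.042763248712229536 [ 6.4579 -3.3198 -3.1039] [-0.8502 -2.067   0.3076] [ 36.1845 -61.8306] 0.3368476778268814
14.75 [0.6018 0.2021 0.0742] [-179.9264    0.0321 -115.6042] 0.04245910987396362 [ 6.7055 -2.5565 -2.528 ] [-0.7789 -1.9997  0.0803] [ 36.1805 -61.8258] -0.5866224691271782
```

View pics/side12.png

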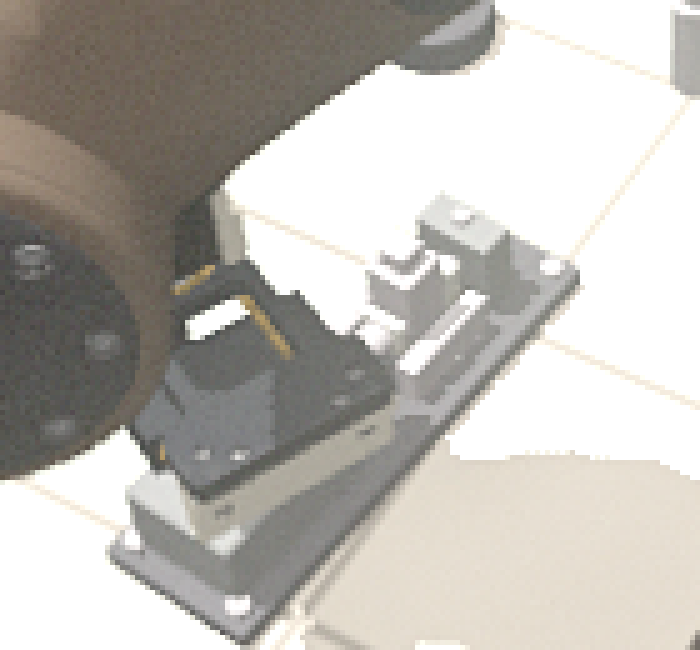

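View pics/top12.png

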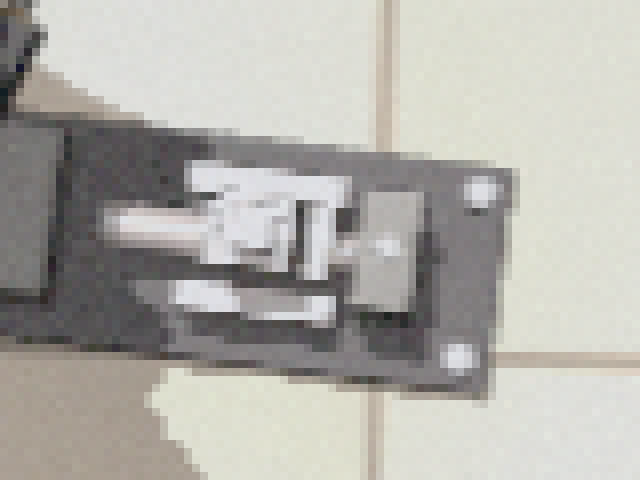

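Running torque is about 0.31 N·m, which is just knob friction, and the plunger has reached the punch. The gap from punch to stop is about 5 mm. I'll carry on in steps.

Emit:
{"api": "move_arm", "payload": {"commands": [[3.5, 0, 0, 0, 0, 0, 0.025], [3.5, 0, 0, 0, 0, 0, 0.05], [3.5, 0, 0, 0, 0, 0, 0.075], [3.5, 0, 0, 0, 0, 0, 0.1], [3.5, 0, 0, 0, 0, 0, 0.125], [3.5, 0, 0, 0, 0, 0, 0.15], [3.5, 0, 0, 0, 0, 0, 0.175], [3.5, 0, 0, 0, 0, 0, 0.2]]}}

```text
clock: 15.75
tool_pos: [0.6021, 0.2019, 0.0742]
orientation: [-179.9, 0.1, -127.0]
force: [8.4, -4.2, -3.3]
opening: 0.0426
```

```bash
python3 st.py; python3 - <<'E'
from h import *
s=cams.snapshot("top"); np.savez("top7.npz",**s);f=s["frame"][130:190,210:290,::-1]
g=cv2.resize(f,None,fx=8,fy=8,interpolation=cv2.INTER_NEAREST)
cv2.imwrite(f"pics/top13.png",(255*np.clip(g/170.,0,1)**.7).astype(np.uint8))
E
python3 st.py
```

```text
15.75 [0.6021 0.2019 0.0742] [-179.907     0.0514 -127.016 ] 0.04258714856409076 [ 8.4445 -4.2282 -3.3446] [-1.2516 -2.6684  0.3567] [ 36.1614 -73.2388] -0.029597191605716944
15.8 [0.6021 0.2019 0.0742] [-179.9069    0.0511 -127.0913] 0.04236736669921178 [ 7.318  -3.1888 -3.0602] [-1.158  -2.6512  0.2959] [ 36.1597 -73.3127] -0.13468948658555746
```

View pics/top13.png

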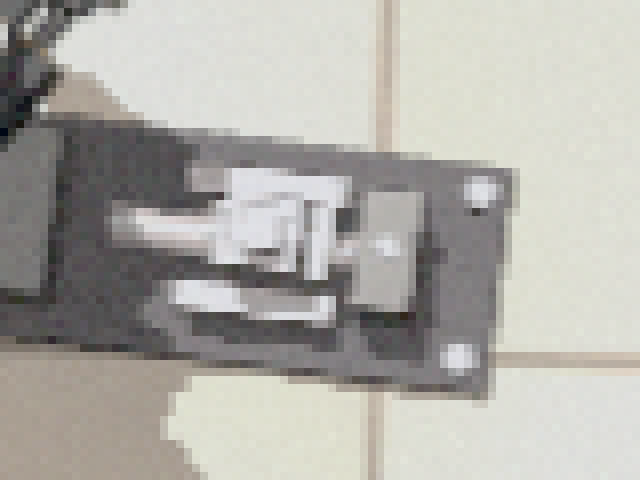

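Emit:
{"api": "move_arm", "payload": {"commands": [[3.5, 0, -0.05, 0, 0, 0, 0.01], [3.5, 0, -0.1, 0, 0, 0, 0.02], [3.5, 0, -0.12, 0, 0, 0, 0.03], [3.5, 0, -0.12, 0, 0, 0, 0.04], [3.5, 0, -0.12, 0, 0, 0, 0.055], [3.5, 0, -0.12, 0, 0, 0, 0.07], [3.5, 0, -0.12, 0, 0, 0, 0.085], [3.5, 0, -0.12, 0, 0, 0, 0.1]]}}

```text
clock: 16.8
tool_pos: [0.6023, 0.2017, 0.0742]
orientation: [-180.0, 0.0, -132.8]
force: [6.0, -0.4, -1.5]
opening: 0.043
```

```bash
python3 st.py
```

```text
16.8 [0.6023 0.2017 0.0742] [-179.9718    0.0495 -132.7662] 0.04296969791277941 [ 5.9925 -0.4238 -1.5286] [-0.1147 -1.9322  0.3453] [ 36.1005 -78.8816] -0.15949268359690905
```

Emit:
{"api": "move_arm", "payload": {"commands": [[3.5, 0, -0.05, 0, 0, 0, 0.0125], [3.5, 0, -0.06, 0, 0, 0, 0.025], [3.5, 0, -0.06, 0, 0, 0, 0.0375], [3.5, 0, -0.06, 0, 0, 0, 0.05], [3.5, 0, -0.06, 0, 0, 0, 0.0625], [3.5, 0, -0.06, 0, 0, 0, 0.075], [3.5, 0, -0.06, 0, 0, 0, 0.0875], [3.5, 0, -0.06, 0, 0, 0, 0.1]]}}

```text
clock: 17.8
tool_pos: [0.6025, 0.2015, 0.0742]
orientation: [-180.0, 0.0, -138.5]
force: [3.3, 3.3, 0.0]
opening: 0.0423
```

```bash
python3 st.py; python3 - <<'E'
from h import *
s=cams.snapshot("top"); np.savez("top8.npz",**s);f=s["frame"][130:190,210:290,::-1]
g=cv2.resize(f,None,fx=8,fy=8,interpolation=cv2.INTER_NEAREST)
cv2.imwrite(f"pics/top14.png",(255*np.clip(g/170.,0,1)**.7).astype(np.uint8))
E
python3 st.py
```

```text
17.8 [0.6025 0.2015 0.0742] [-179.9971    0.0477 -138.4989] 0.04225706673713683 [3.3306 3.284  0.0166] [ 1.3808 -1.2394  0.4458] [ 36.0596 -84.5572] -0.316211823374033
17.85 [0.6025 0.2015 0.0742] [-179.9979    0.0458 -138.5374] 0.042546935969293126 [ 4.2146  3.0344 -0.3756] [ 1.3897 -1.1696  0.4516] [ 36.0583 -84.5939] -0.35210265778005123
```

View pics/top14.png

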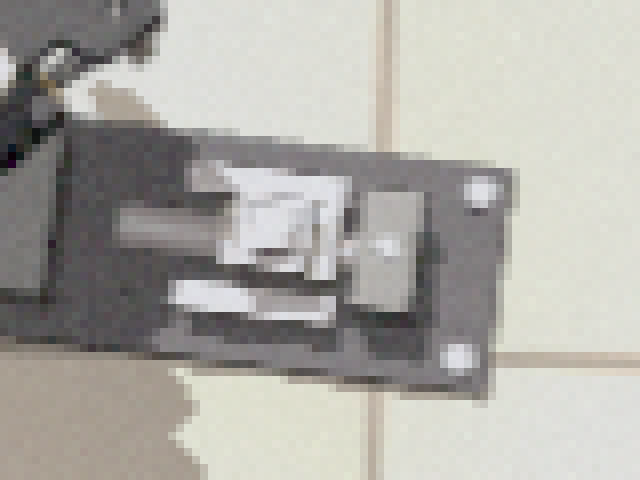

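Mz has climbed from about 0.31–0.35 to 0.45 N·m, so the punch is on the stop at roughly 8–9 N. I'll turn a little further.

Emit:
{"api": "move_arm", "payload": {"commands": [[3.5, 0, 0.03, 0, 0, 0, 0.004], [3.5, 0, 0.05, 0, 0, 0, 0.008], [3.5, 0, 0.05, 0, 0, 0, 0.012], [3.5, 0, 0.05, 0, 0, 0, 0.016], [3.5, 0, 0.05, 0, 0, 0, 0.02], [3.5, 0, 0.05, 0, 0, 0, 0.024], [3.5, 0, 0.05, 0, 0, 0, 0.027], [3.5, 0, 0.05, 0, 0, 0, 0.03]]}}

```text
clock: 18.85
tool_pos: [0.6025, 0.2014, 0.0742]
orientation: [-180.0, 0.0, -140.2]
force: [5.1, 1.4, -1.2]
opening: 0.0426
```

```bash
python3 st.py
```

```text
18.85 [0.6025 0.2014 0.0742] [-179.9667    0.0434 -140.1993] 0.04262904491979831 [ 5.0646  1.448  -1.211 ] [ 0.7056 -1.9246  0.5484] [ 36.0756 -86.3   ] -0.48592831939458847
```

```bash
python3 - <<'E'
from h import *
np.set_printoptions(precision=3,suppress=True)
for i in range(6):
    s=cams.snapshot("top"); o=sensors.get_obs(); print(o["clock"],o["moment"],o["force"],o["orientation"][2])
np.savez("top9.npz",**s);f=s["frame"][130:190,210:290,::-1]
g=cv2.resize(f,None,fx=8,fy=8,interpolation=cv2.INTER_NEAREST)
cv2.imwrite(f"pics/top15.png",(255*np.clip(g/170.,0,1)**.7).astype(np.uint8))
E
```

```text
18.9 [ 0.695 -1.958  0.489] [ 5.065  1.369 -1.62 ] -140.20797342149478
18.95 [ 0.763 -1.956  0.428] [ 6.339  2.199 -0.867] -140.20057810047393
19.0 [ 0.755 -1.93   0.484] [ 5.42  1.8  -0.55] -140.20021501464308
19.05 [ 0.722 -1.946  0.41 ] [ 5.527  2.622 -0.671] -140.19991067583211
19.1 [ 0.737 -1.882  0.409] [ 5.049  2.025 -1.125] -140.20095706726119
19.15 [ 0.748 -1.936  0.421] [ 5.202  1.631 -1.063] -140.20062366386892
```

View pics/top15.png

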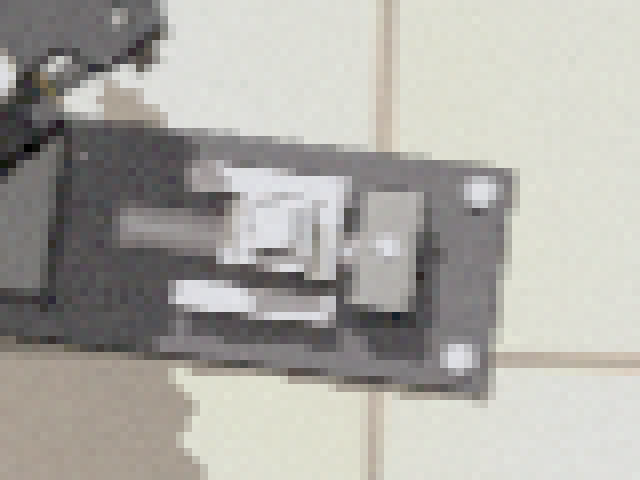

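Moving readings went 0.31, 0.36, 0.35, 0.45, 0.55, and averaging the last one with its neighbour gives about 0.52 N·m. That makes roughly 12–14 N, and the angle turned past contact (about 0.13 rad × 90 N/rad) agrees. I'll let go of the knob now.

Emit:
{"api": "move_arm", "payload": {"commands": [[4.6, 0, 0, 0, 0, 0, 0], [5, 0, 0, 0, 0, 0, 0], [6, 0, 0, 0, 0, 0, 0], [7, 0, 0, 0, 0, 0, 0], [8.7, 0, 0, 0, 0, 0, 0], [8.7, 0, 0, 0, 0, 0, 0], [8.7, 0, 0, 0, 0, 0, 0], [8.7, 0, 0, 0, 0, 0, 0]]}}

```text
clock: 20.15
tool_pos: [0.6019, 0.2015, 0.074]
orientation: [180.0, -0.0, -140.2]
force: [0.0, -0.5, -0.1]
opening: 0.0868
```

```bash
python3 st.py; python3 - <<'E'
from h import *
np.set_printoptions(precision=3,suppress=True)
for i in range(4):
    s=cams.snapshot("side"); o=sensors.get_obs(); print(o["clock"],o["moment"],o["force"],o["tool_pos"])
f=s["frame"][170:300,140:280,::-1]
g=cv2.resize(f,None,fx=5,fy=5,interpolation=cv2.INTER_NEAREST)
cv2.imwrite(f"pics/side16.png",(255*np.clip(g/170.,0,1)**.7).astype(np.uint8))
E
```

```text
20.15 [0.6019 0.2015 0.074 ] [ 179.9989   -0.0012 -140.1925] 0.08676363267746691 [ 0.0303 -0.5061 -0.0936] [ 0.0417  0.0031 -0.0095] [ 36.0917 -86.2833] -0.00020444987057999242
20.2 [0.041 0.039 0.016] [-0.546  0.942  0.438] [0.602 0.201 0.074]
20.25 [-0.012  0.037  0.035] [ 0.374 -0.467  0.519] [0.602 0.201 0.074]
20.3 [ 0.061  0.058 -0.002] [-0.479 -0.343 -0.046] [0.602 0.201 0.074]
20.35 [0.039 0.011 0.023] [-0.62  -0.957  0.775] [0.602 0.201 0.074]
```

View pics/side16.png

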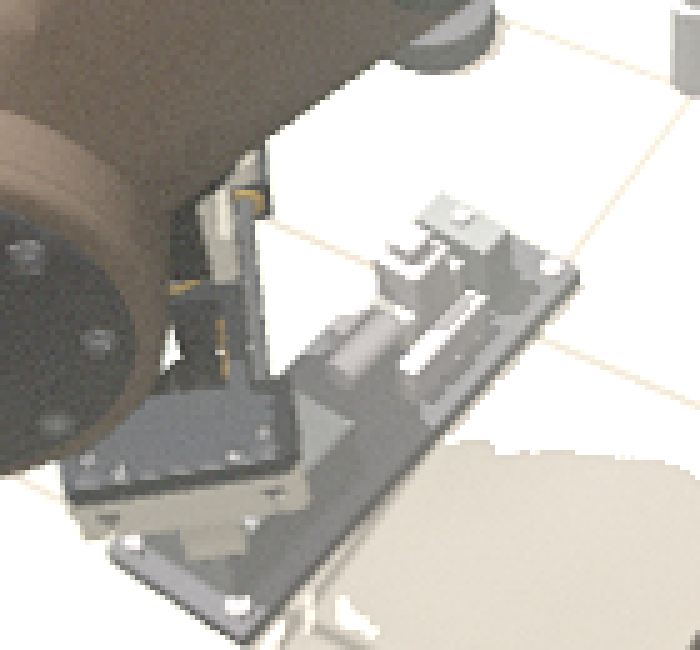

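Emit:
{"api": "move_arm", "payload": {"commands": [[8.7, 0, 0, -2, 0, 0, 0], [8.7, 0, 0, -4, 0, 0, 0], [8.7, 0, 0, -7, 0, 0, 0], [8.7, 0, 0, -10, 0, 0, 0], [8.7, 0, 0, -13, 0, 0, 0], [8.7, 0, 0, -15, 0, 0, 0], [8.7, 0, 0, -15, 0, 0, 0], [8.7, 0, 0, -15, 0, 0, 0]]}}

```text
clock: 21.35
tool_pos: [0.6015, 0.2013, 0.2232]
orientation: [180.0, -0.1, -140.2]
force: [-0.6, -0.6, 0.3]
opening: 0.0869
```

```bash
python3 st.py; python3 - <<'E'
from h import *
s=cams.snapshot("side"); np.savez("side17.npz",**s)
cv2.imwrite("pics/side17.png",s["frame"][:,:,::-1])
f=s["frame"][195:265,170:270,::-1]
g=cv2.resize(f,None,fx=7,fy=7,interpolation=cv2.INTER_NEAREST)
cv2.imwrite(f"pics/side18.png",(255*np.clip(g/170.,0,1)**.7).astype(np.uint8))
E
```

```text
21.35 [0.6015 0.2013 0.2232] [ 179.9718   -0.0507 -140.1987] 0.0869089780130914 [-0.5894 -0.5733  0.2964] [0.0153 0.0446 0.0082] [ 36.094  -86.2827] 0.0005221052560955286
```

View pics/side17.png

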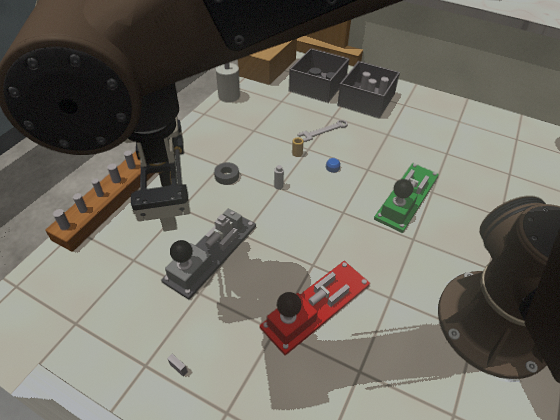

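View pics/side18.png

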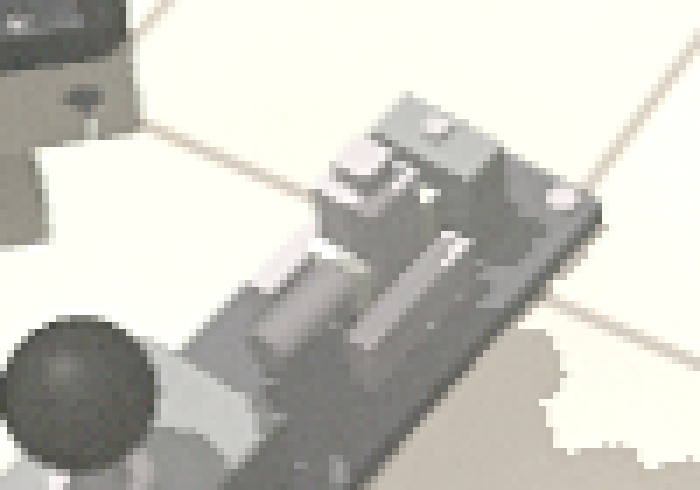

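The punch stands upright, nose up at crop (360,160), held between the shoe at (340,255) and the stop pad at (430,195). The other things are where they were, and the gripper is clear.

```bash
python3 -c "
from plant import job
print(job.close_job())"
```

```text
the job is handed in; nothing more can be done
None
```

The square punch stands nose up in the nest, and I estimate the plunger holds it against the sprung stop with about 12–14 N. I let go of the knob and handed the job in at about 21 s.

- **Placing:** I released the punch on the nest floor before touching the knob. A top view then showed it square in the channel, with gaps at both ends.
- **Turning:** I gripped the ball at its widest part and turned it about 0.78 rad clockwise. The moving torque read 0.31 (free), 0.36 and 0.35 (sliding), then 0.45 and 0.55 N·m (on the stop).
- **Force:** This is an estimate, because I had no direct reading. The angle past contact (about 0.13 rad at 90 N/rad) gives 12–14 N. The last torque reading alone gave nearly 16 N, at the edge of the allowed range. The one before it, carried forward, gave about 12 N. Sensor noise is about 1.5 N either way, and no reading came near 24 N.
- **Disagreements:**
  - The two cameras differed by about 4 mm, so I centred the punch partly by relative view and feel.
  - The grip on the ball carried a 5–9 N side load because it was slightly off centre.
  - The opening read 42.5–43 mm on the 44 mm ball.
- **Last check:** The punch is upright between the shoe and the stop, and the side view shows the other things where they were. The gripper is clear, with its force reading near zero.

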